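# Unstack the colour tubs and open the bail-arm tote for its insert tray

## Task

Take the stack of tubs on the blue tote apart from the top down, one tub at a time, and stand each flat inside the dock of its own colour: first red, then orange, then yellow. Then swing both steel bail arms of the tote fully outward, clear of its mouth, and finally nest the white insert tray flat on the floor of the tote. Let go of everything at the end.

Things in the scene. Friction and masses are not known exactly. Their poses are not given: they have to be found in the camera images.
- red_tub: loose red lidded plastic tub, a closed box 70 mm long (its x) x 50 mm wide (its y) x 50 mm high, about 0.2 kg; grip it across its 50 mm width. Origin: centre of its underside. At the start it is the top of the stack, roughly in the middle of the orange tub's lid.
- orange_tub: loose orange lidded plastic tub, a closed box 110 mm long (its x) x 56 mm wide (its y) x 50 mm high, about 0.2 kg; grip it across its 56 mm width. Origin: centre of its underside. At the start it stands on the yellow tub's lid, its long side along the yellow tub's.
- yellow_tub: loose yellow lidded plastic tub, a closed box 150 mm long (its x) x 62 mm wide (its y) x 50 mm high, about 0.2 kg; grip it across its 62 mm width. Origin: centre of its underside. At the start it bridges the two bail arms of the tote, underside about 89 mm above the table, its long side along the tote's.
- red_dock: fixed red dock: shallow rectangular holder, pale wood floor with raised red lip all round and red patch in the middle. Recess 90 x 70 mm (long side along its x), floor 4 mm above its underside, lip 8 mm thick and 12 mm high in all. Origin: centre of its underside, on the table. It fits the red tub with 10 mm play each side.
- orange_dock: fixed orange dock: shallow rectangular holder, pale wood floor with raised orange lip all round and orange patch in the middle. Recess 130 x 76 mm (long side along its x), floor 4 mm above its underside, lip 8 mm thick and 12 mm high in all. Origin: centre of its underside, on the table. It fits the orange tub with 10 mm play each side.
- yellow_dock: fixed yellow dock: shallow rectangular holder, pale wood floor with raised yellow lip all round and yellow patch in the middle. Recess 170 x 82 mm (long side along its x), floor 4 mm above its underside, lip 8 mm thick and 12 mm high in all. Origin: centre of its underside, on the table. It fits the yellow tub with 10 mm play each side.
- insert_tray: loose white open insert tray, 190 mm (its x) x 130 mm (its y), walls 4 mm thick and 40 mm high, about 0.25 kg, glass tiles fixed in the bottom. A divider across its middle carries a grey grip bar, 14 mm thick (along x), 60 mm long (along y), from 40 to 82 mm above the underside: pinch it from above along x. Origin: centre of its underside.
- tote: fixed blue open tote, outside 220 mm (its x) x 160 mm (its y) x 80 mm high, walls and floor 5 mm thick, so the tray fits inside with 10 mm play each side, either way round. Two steel bail arms at its short ends. Origin: centre of its underside, on the table. Its x points roughly away from the robot.
- near_bail (a joint): The near bail arm, a U of 8 mm steel rod. In the tote's frame its pivot axis lies along y at x -98, z 85 mm; its cross bar (along y, 150 mm long) is 50 mm from that axis. 0 = swung in, bar level over the mouth at x -48, z 85 mm; grows as it swings up and outward, 1.57 upright, stop at 2.6 outside. Turns freely: released past upright it falls out to the stop, before that it falls back in.
- far_bail (a joint): The far bail arm, a U of 8 mm steel rod. In the tote's frame its pivot axis lies along y at x 98, z 85 mm; its cross bar (along y, 150 mm long) is 50 mm from that axis. 0 = swung in, bar level over the mouth at x 48, z 85 mm; grows as it swings up and outward, 1.57 upright, stop at 2.6 outside. Turns freely: released past upright it falls out to the stop, before that it falls back in.
Mind the look-alikes: they are no part of the job. There is more than one size of the red_tub; the one meant has the size given above. What is shaped like the orange_tub but turquoise is not meant.

How it is judged:
By the outcome, as a careful person would: the job done as asked, in the order asked, and still so for the second after the job is handed in, with the robot touching nothing.
It also fails if it takes over 134 s, if anything falls off the work surface, if the arm or the gripper's body presses on something with over 40 N, if the wrist force passes 120 N, or if a joint passes its speed limit or range.

## Robot

A 6-joint arm with a two-finger parallel gripper is mounted at the origin on the work surface. World frame = base frame: x ahead of the robot, y to its left, z up, the work surface at z = 0. Lengths are in m, angles in rad, forces in N, time in s.
With the tool pointing down it reaches from about 0.35 to 0.95 m from the base axis. Payload 17.4 kg.
Tool frame: the origin (TCP) lies at the very end of the fingers, on their centre line; the grasp point (between the pads) lies 19 mm behind it; z points along the fingers, y is the line along which they close (so a half turn about z gives the same grasp; the last joint's range is limited). The gripper opens to 93 mm and grips with 3 to 60 N. Pads are 15 mm wide; open, the fingers measure 128 mm over their backs; the gripper's body (75 mm by 188 mm) begins 65 mm behind the grasp point.
Start: joints at [1.176, 0.116, 1.442, -0, 1.584, -0.038], TCP at [0.236, 0.632, 0.219] pointing down, gripper open.
Joint ranges: [-2.83, 2.83], [-0.83, 2.19], [0.07, 2.5], [-1.14, 4.28], [0.01, 3], [-2.97, 2.97]. Speed limits (rad/s): [1.89, 1.89, 2.22, 3.14, 3.14, 3.14].

## Interface

Orientations are given as a unit quaternion [x, y, z, w].
In Python, from rig import arm gives the robot as it stands.
- The arm moves only by the shell command python3 -m jog 'ROWS' [FORCE]. ROWS is JSON, a list of rows, each an object with "claw": the closure, from -1 (fully open) to 1 (shut); "slide": the shift along the tool's x, y, z in mm, a list of three; "twist": the turn about the tool's z in rad. In form: [{"claw": claw, "slide": [tx, ty, tz], "twist": twist}, ...]. A call has 1 to 12 rows; each row is the pose to reach, as a shift and turn from the pose commanded when the call began, along the tool's axes at that moment; what a row does not reach only later rows make up. A row lasts 1/8 s, in which the tool goes at most 62.5 mm and 10.7 degrees, less where a joint would pass 70% of its speed; a pose out of reach is approached as far as the arm can. A call with a gripper value outside its range is refused whole. The fingers move at their own pace and stop on an object; FORCE is the grip in N (left out, the last holds). Time passes only in rows, so rows that repeat a pose let the fingers close. It gives the time, the measured TCP pose, the force, the opening and the grip force at its end, in the units of the state.
- arm.observe(): the state, without advancing time (a new reading comes with each control period).
- arm.snapshot(name): name is "scene" or "top" or "wrist"; returns a dict with "pixels" (420x560x3 uint8, blue, green, red), "fx", "fy", "cx", "cy" (pixels), "R" (3x3) and "t" (3): a world point X has camera coordinates R X + t; the wrist camera has in their place "tool_from_camera" (4x4, takes a point from camera to tool coordinates, whose origin is the TCP and whose axes are the flange's). Camera axes: x right, y down, z forward; pixel columns grow to the right and rows downward; lengths in m; the calibration is good to about 2 mm. A picture is of the moment at which its call begins: read the wrist's pose just before it. There is no depth.
- arm.finish_job(): hands the job in; it is judged then, once.
The state is a dict: "time_s": time; "qpos": joint angles; "dq": joint speeds; "tau": joint torques, N m; "ee_pos": TCP position; "tool_rot": TCP orientation; "contact_force": force on the tool from outside, world axes, zero at the start; "ft_torque": the same for the moment, N m; "gripper_width": finger opening in m; "grip_force": force on a finger pad.
Only numpy, scipy, OpenCV 4.12 (cv2) and the standard library are available. Lean on these libraries where they do the work, as an engineer would, in place of code of your own. Each camera call takes 0.05 s, during which the arm holds its last target. There are 200 camera calls.

## Working session

There is one attempt and no reset: what is moved stays moved. The work goes in short steps, Python scripts to look and compute and a shell command to move; the robot and the scene stay as the last step left them, time stands still between calls to the robot, and variables do not carry over. Pictures are saved under pics/ and viewed, at most 17 in all, crops included, and the job is handed in when it is done.

```bash
ls; mkdir -p pics; python3 - <<'E'
from rig import arm
import cv2
for n in("scene","top"):
    s=arm.snapshot(n); cv2.imwrite(f"pics/{n}0.png",s["pixels"]); print(n,s["fx"],s["cx"],s["cy"],s["R"],s["t"])
o=arm.observe(); print(o)
E
```

```text
pics
scene 532.4587958643447 281.4843553465352 218.16079506609958 [[-0.7813144   0.62407686  0.00871121]
 [ 0.39935386  0.51060066 -0.76144827]
 [-0.47965019 -0.59145164 -0.64816715]] [ 0.36550207 -0.100385    1.62067208]
top 503.83759753560497 285.03571970823464 214.82237842755555 [[-0.02321888 -0.99967561  0.01046674]
 [-0.99597053  0.02222313 -0.08688408]
 [ 0.0866233  -0.01244191 -0.99616344]] [0.02064151 0.48026114 1.18419655]
{'time_s': 0.1, 'qpos': array([ 1.17620013e+00,  1.16429420e-01,  1.44218158e+00, -4.79613577e-06,
        1.58398849e+00, -3.77813744e-02]), 'dq': array([-2.87173895e-03, -1.71947416e-03, -1.27061797e-03,  4.23681648e-04,
       -2.59848781e-03,  5.79696124e-05]), 'tau': array([ 2.30561011e-03, -7.22893953e+01, -6.23868871e+01,  7.83635513e-02,
        2.27796554e-02, -1.06972215e-05]), 'ee_pos': array([0.23570238, 0.63232369, 0.21799528]), 'tool_rot': array([ 1.77462497e-01,  9.84127435e-01, -4.92215047e-04, -1.05645745e-04]), 'contact_force': array([-0.01708888,  1.1370919 ,  0.19060211]), 'ft_torque': array([-0.022664  ,  0.04076233,  0.0428418 ]), 'grip_force': 0.0, 'gripper_width': 0.09302563579650037}
```

View pics/scene0.png

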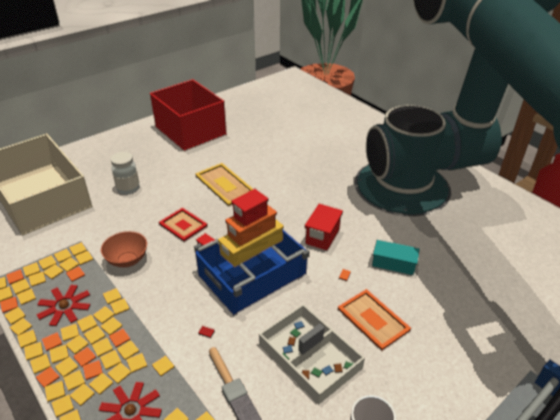

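View pics/top0.png

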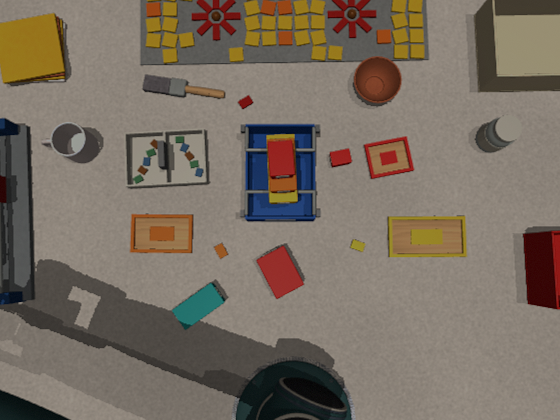

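The top view shows the stack at (281,165) and the docks: red (389,158), orange (162,233), yellow (427,236). The tray is at (168,158). There are three red candidates: the stack top (282,158), a larger loose box (280,271) and a small one (340,157). The stack top fits the description, because it sits on the orange lid. The turquoise box (200,304) is not meant. I'll confirm the red tub in a crop and measure.

```bash
cat > h.py <<'E'
import cv2, numpy as np
from rig import arm
from scipy.spatial.transform import Rotation as Ro
def cam(n):
    o=arm.observe(); s=arm.snapshot(n)
    if n=="wrist":
        T=np.eye(4);T[:3,:3]=Ro.from_quat(o["tool_rot"]).as_matrix();T[:3,3]=o["ee_pos"]
        M=np.linalg.inv(T@s["tool_from_camera"]); s["R"],s["t"]=M[:3,:3],M[:3,3]
    s["R"]=np.array(s["R"]);s["t"]=np.array(s["t"]); return s
def w(s,uv,z):
    uv=np.atleast_2d(uv).astype(float); d=np.c_[(uv[:,0]-s["cx"])/s["fx"],(uv[:,1]-s["cy"])/s["fy"],np.ones(len(uv))]@s["R"]
    c=-s["R"].T@s["t"]; return c+d*((z-c[2])/d[:,2])[:,None]
def px(s,X):
    p=np.atleast_2d(X)@s["R"].T+s["t"]; return np.c_[p[:,0]/p[:,2]*s["fx"]+s["cx"],p[:,1]/p[:,2]*s["fy"]+s["cy"]]
HSV={"red":(0,6),"orange":(7,17),"yellow":(19,32),"blue":(105,125)}
def mask(s,col,roi,smin=120,vmin=60):
    h=cv2.cvtColor(s["pixels"],cv2.COLOR_BGR2HSV); a,b=HSV[col]
    m=(h[...,0]>=a)&(h[...,0]<=b)
    if col=="red": m|=h[...,0]>173
    m&=(h[...,1]>smin)&(h[...,2]>vmin); k=np.zeros_like(m); x0,y0,x1,y1=roi; k[y0:y1,x0:x1]=1
    return (m&k).astype(np.uint8)
def rect(s,m,z):
    v,u=np.nonzero(m); P=w(s,np.c_[u,v],z)[:,:2]
    (c,sz,a)=cv2.minAreaRect((P*1000).astype(np.float32))
    if sz[0]<sz[1]: sz=sz[::-1];a+=90
    a=(a+90)%180-90
    return np.round(c,1),np.round(sz,1),round(a,1)   # mm, deg of long side
def togo(xy,z,yaw_y):
    """slide mm in present tool axes to TCP xy(mm),z(mm); twist so tool y is along world angle yaw_y deg"""
    o=arm.observe();R=Ro.from_quat(o["tool_rot"]).as_matrix()
    d=R.T@(np.array([*xy,z])-o["ee_pos"]*1000)
    cur=np.degrees(np.arctan2(R[1,1],R[0,1])); t=-((yaw_y-cur+90)%180-90) # tool z down
    return np.round(d,1),round(np.radians(t),3),"q6",round(o["qpos"][5],2)
E
python3 - <<'E'
from h import *
s=cam("top"); print("cam",-s["R"].T@s["t"])
for c,roi,z in(("red",(360,130,420,185),.012),("orange",(125,208,200,258),.012),("yellow",(380,208,475,262),.012),("red",(260,125,305,185),.239),("blue",(235,115,325,230),.08)):
    print(c,rect(s,mask(s,c,roi),z))
h=cv2.cvtColor(s["pixels"],cv2.COLOR_BGR2GRAY)
for n,q in(("tray",[(126,135),(207,129),(209,183),(128,188)]),):
    P=w(s,q,.04);print(n,P[:,:2].round(3),P.mean(0))
cv2.imwrite("pics/crop1.png",cv2.resize(s["pixels"][110:290,110:350],None,fx=3.3,fy=3.3,interpolation=cv2.INTER_CUBIC))
s=cam("wrist");cv2.imwrite("pics/w0.png",s["pixels"]);print(arm.snapshot("wrist")["tool_from_camera"])
E
```

```text
cam [0.3762262  0.02469557 1.22116431]
red (array([ 617.1, -245.9]), array([107.1,  86.6]), -80.1)
orange (array([444.4, 307.3]), array([147.6,  91.1]), 88.7)
yellow (array([ 422.7, -330.4]), array([187.5,  96.4]), 88.7)
red (array([568.7,  16.3]), array([83.5, 52.2]), 2.4)
blue (array([575.1,  19.8]), array([217.7, 159.1]), -1.2)
tray [[0.678 0.384]
 [0.688 0.191]
 [0.558 0.188]
 [0.551 0.378]] [0.6188491  0.28529942 0.04      ]
[[-1.12896264e-03 -9.56144632e-01 -2.92892757e-01  8.10047375e-02]
 [ 9.99999113e-01 -8.72295813e-04 -1.00692376e-03  3.28859363e-04]
 [ 7.07275626e-04 -2.92893634e-01  9.56144769e-01 -1.65099847e-01]
 [ 0.00000000e+00  0.00000000e+00  0.00000000e+00  1.00000000e+00]]
```

View pics/crop1.png

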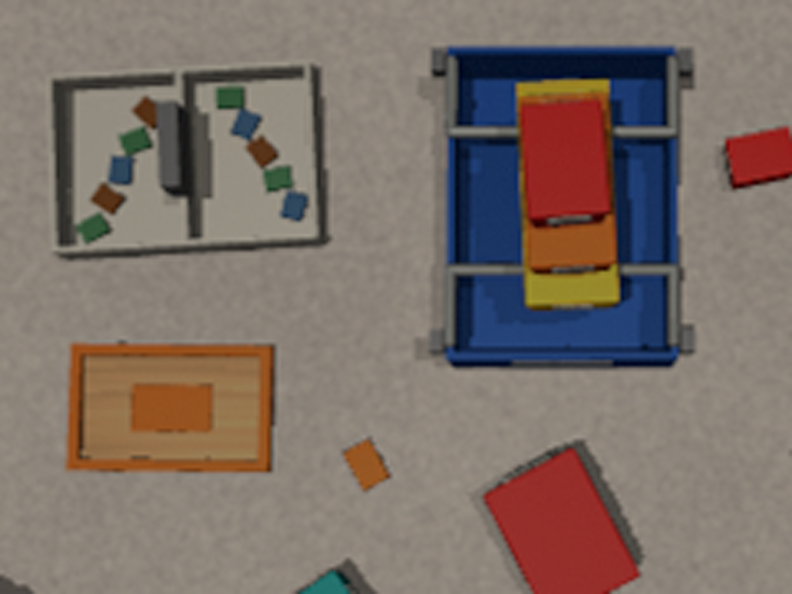

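The crop confirms the stack-top box at crop (565,158), pixel (281,158), measures about 70x50 mm at z 0.239, so it is the red tub. I'll move above it.

```bash
python3 - <<'E'
from h import *
s=cam("top")
c=lambda u,v:(u/3.3+110,v/3.3+110)
P=w(s,[c(522,102),c(600,97),c(608,213),c(530,221)],.239);print(P.round(4)[:,:2],P.mean(0))
P=w(s,[c(170,103),c(170,190)],.082);print("bar",P.round(3))
print(togo((575,16),290,92.4))
E
```

```text
[[ 0.6094  0.0424]
 [ 0.6114 -0.0045]
 [ 0.5409 -0.0076]
 [ 0.5371  0.0391]] [0.57468839 0.01735879 0.239     ]
bar [[0.651 0.29  0.082]
 [0.59  0.29  0.082]]
(array([-533.2, -459.1,  -71.4]), np.float64(-0.399), 'q6', np.float64(-0.04))
```

```bash
python3 -m jog '[{"claw":-1,"slide":[-50,-43,-71],"twist":-0.1},{"claw":-1,"slide":[-100,-86,-71],"twist":-0.2},{"claw":-1,"slide":[-533,-459,-71],"twist":-0.399},{"claw":-1,"slide":[-533,-459,-71],"twist":-0.399},{"claw":-1,"slide":[-533,-459,-71],"twist":-0.399},{"claw":-1,"slide":[-533,-459,-71],"twist":-0.399},{"claw":-1,"slide":[-533,-459,-71],"twist":-0.399},{"claw":-1,"slide":[-533,-459,-71],"twist":-0.399},{"claw":-1,"slide":[-533,-459,-71],"twist":-0.399},{"claw":-1,"slide":[-533,-459,-71],"twist":-0.399},{"claw":-1,"slide":[-533,-459,-71],"twist":-0.399},{"claw":-1,"slide":[-533,-459,-71],"twist":-0.399}]' 15
python3 -m jog '[{"claw":-1,"slide":[0,0,0],"twist":0},{"claw":-1,"slide":[0,0,0],"twist":0}]' 
python3 - <<'E'
from h import *
s=cam("wrist");cv2.imwrite("pics/w1.png",s["pixels"])
print(togo((575,17),209,92.4))
E
```

```text
time_s: 1.8
ee_pos: [0.5757, 0.0137, 0.2895]
tool_rot: [-0.02, 1.0, -0.0, -0.0]
contact_force: [0.9, 1.5, 0.0]
gripper_width: 0.0927
grip_force: 0.0
time_s: 2.05
ee_pos: [0.5747, 0.0165, 0.2896]
tool_rot: [-0.021, 1.0, 0.0, -0.0]
contact_force: [0.5, 0.1, -0.3]
gripper_width: 0.0932
grip_force: 0.0
(array([-0.4,  0.1, 80.7]), np.float64(0.001), 'q6', np.float64(-1.63))
```

View pics/w1.png

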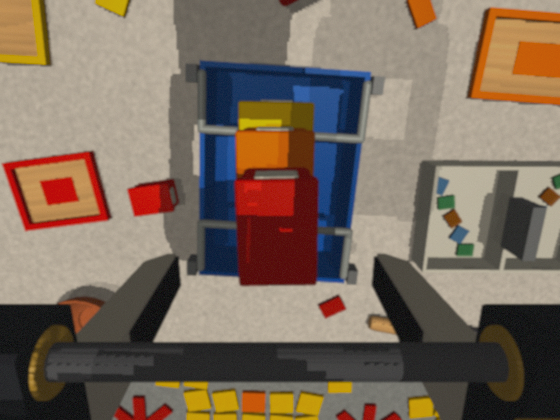

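The wrist view has the red tub at (277,228), centred between the fingers and aligned with them. I'll descend, grip and lift.

```bash
python3 -m jog '[{"claw":-1,"slide":[0,0,45],"twist":0},{"claw":-1,"slide":[0,0,81],"twist":0},{"claw":-1,"slide":[0,0,81],"twist":0},{"claw":1,"slide":[0,0,81],"twist":0},{"claw":1,"slide":[0,0,81],"twist":0},{"claw":1,"slide":[0,0,81],"twist":0},{"claw":1,"slide":[0,0,81],"twist":0},{"claw":1,"slide":[0,0,81],"twist":0},{"claw":1,"slide":[0,0,71],"twist":0},{"claw":1,"slide":[0,0,41],"twist":0},{"claw":1,"slide":[0,0,1],"twist":0}]' 15
python3 - <<'E'
from h import *
print(togo((617,-246),120,99.9-90),togo((617,-246),120,9.9+90))
E
```

```text
time_s: 3.48
ee_pos: [0.5745, 0.0162, 0.2891]
tool_rot: [-0.021, 1.0, -0.0, -0.001]
contact_force: [0.8, -0.1, -3.1]
gripper_width: 0.0498
grip_force: 15.0
(array([ -31.7, -263.7,  169.1]), np.float64(1.44), 'q6', np.float64(-1.63)) (array([ -31.7, -263.7,  169.1]), np.float64(-0.131), 'q6', np.float64(-1.63))
```

```bash
python3 -m jog '[{"claw":1,"slide":[-7,-60,0],"twist":0.1},{"claw":1,"slide":[-15,-120,0],"twist":0.36},{"claw":1,"slide":[-22,-180,30],"twist":0.54},{"claw":1,"slide":[-32,-240,60],"twist":0.72},{"claw":1,"slide":[-32,-264,110],"twist":0.9},{"claw":1,"slide":[-32,-264,169],"twist":1.08},{"claw":1,"slide":[-32,-264,169],"twist":1.26},{"claw":1,"slide":[-32,-264,169],"twist":1.44},{"claw":1,"slide":[-32,-264,169],"twist":1.44},{"claw":1,"slide":[-32,-264,169],"twist":1.44},{"claw":1,"slide":[-32,-264,169],"twist":1.44}]'
python3 - <<'E'
from h import *
s=cam("wrist");cv2.imwrite("pics/w2.png",s["pixels"])
print(togo((617,-246),27,9.9))
E
```

```text
time_s: 4.85
ee_pos: [0.618, -0.2462, 0.1198]
tool_rot: [0.642, 0.766, -0.0, 0.0]
contact_force: [0.1, 0.9, -1.9]
gripper_width: 0.0498
grip_force: 14.9
(array([ 0.3, -1. , 92.8]), np.float64(0.002), 'q6', np.float64(-0.59))
```

View pics/w2.png

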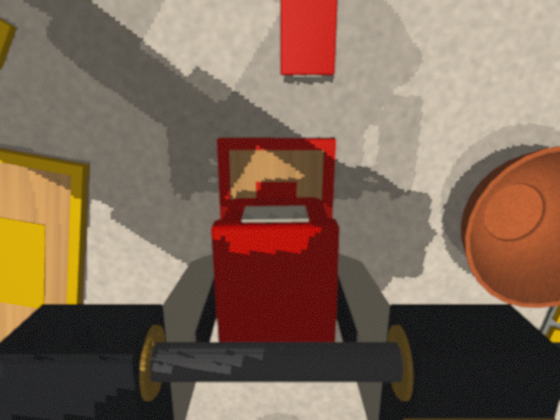

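The red tub at (277,280) is square to the dock behind it, whose edge shows at row 140. I'll lower it and release.

```bash
python3 -m jog '[{"claw":1,"slide":[0,-1,50],"twist":0},{"claw":1,"slide":[0,-1,80],"twist":0},{"claw":1,"slide":[0,-1,93],"twist":0},{"claw":1,"slide":[0,-1,95],"twist":0},{"claw":1,"slide":[0,-1,95],"twist":0},{"claw":-0.6,"slide":[0,-1,95],"twist":0},{"claw":-0.6,"slide":[0,-1,95],"twist":0},{"claw":-0.6,"slide":[0,-1,95],"twist":0},{"claw":-1,"slide":[0,-1,40],"twist":0},{"claw":-1,"slide":[0,-1,-20],"twist":0},{"claw":-1,"slide":[0,-1,-80],"twist":0},{"claw":-1,"slide":[0,-1,-130],"twist":0}]'
python3 - <<'E'
from h import *
s=cam("top")
# orange stack, red dock result
print("redtub",rect(s,mask(s,"red",(345,120,430,200),100),.054))
cv2.imwrite("pics/crop2.png",cv2.resize(s["pixels"][110:270,230:430],None,fx=3.6,fy=3.6,interpolation=cv2.INTER_CUBIC))
print(rect(s,mask(s,"orange",(255,120,310,215)),.189),rect(s,mask(s,"yellow",(255,120,310,215)),.139))
E
```

```text
time_s: 6.4
ee_pos: [0.617, -0.2463, 0.2527]
tool_rot: [0.643, 0.766, 0.0, 0.001]
contact_force: [-0.3, -0.5, 0.2]
gripper_width: 0.093
grip_force: 0.0
redtub (array([ 620.2, -180.2]), array([102.6,  92. ]), -21.5)
(array([570. ,  16.7]), array([113.9,  58. ]), 1.8) (array([572.6,  16.1]), array([151.7,  61.6]), 1.4)
```

View pics/crop2.png

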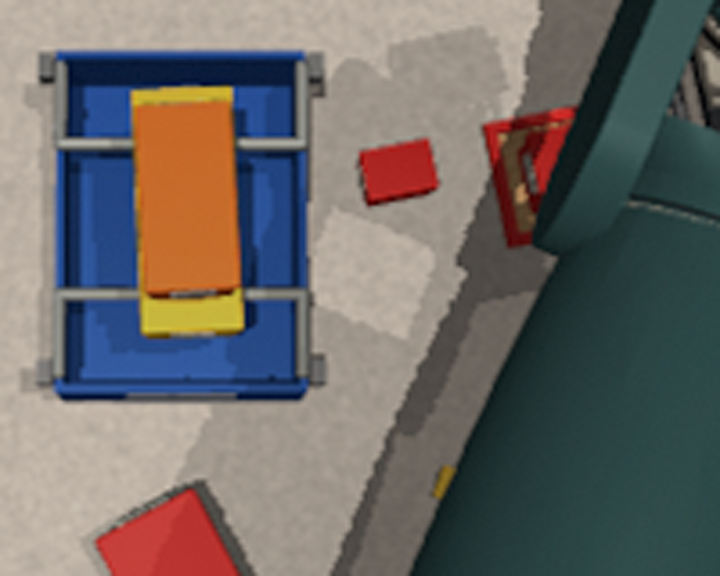

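The stack is undisturbed, with orange at crop (188,195), and the red tub appears inside its dock though the arm partly hides it. I'll go to orange.

```bash
python3 - <<'E'
from h import *
print(togo((572,17),253,91.9))
E
```

```text
(array([267.8,   0. ,   5.5]), np.float64(-1.431), 'q6', np.float64(-0.59))
```

```bash
python3 -m jog '[{"claw":-1,"slide":[60,0,0],"twist":-0.18},{"claw":-1,"slide":[120,0,0],"twist":-0.36},{"claw":-1,"slide":[180,0,0],"twist":-0.54},{"claw":-1,"slide":[230,0,0],"twist":-0.72},{"claw":-1,"slide":[260,0,0],"twist":-0.9},{"claw":-1,"slide":[268,0,0],"twist":-1.08},{"claw":-1,"slide":[268,0,0],"twist":-1.26},{"claw":-1,"slide":[268,0,0],"twist":-1.431},{"claw":-1,"slide":[268,0,0],"twist":-1.431},{"claw":-1,"slide":[268,0,0],"twist":-1.431}]'
python3 - <<'E'
from h import *
s=cam("top"); m=mask(s,"red",(345,120,430,200),100);cv2.imwrite("pics/crop3.png",cv2.resize(s["pixels"][110:270,230:430],None,fx=3.6,fy=3.6,interpolation=cv2.INTER_CUBIC))
m=cv2.morphologyEx(m,cv2.MORPH_OPEN,np.ones((9,9))); print("redtub",rect(s,m,.054))
s=cam("wrist"); print("orange",rect(s,mask(s,"orange",(220,60,350,300)),.189))
print(togo((572,17),159,91.9))
E
```

```text
time_s: 7.7
ee_pos: [0.5709, 0.0176, 0.2496]
tool_rot: [-0.015, 1.0, 0.0, -0.0]
contact_force: [0.0, 0.2, 0.0]
gripper_width: 0.0931
grip_force: 0.0
redtub (array([ 616.8, -248.8]), array([76.9, 51.8]), -79.8)
orange (array([568.7,  15. ]), array([107.1,  54.9]), 1.8)
(array([-1.1, -0.6, 90.6]), np.float64(-0.003), 'q6', np.float64(-1.62))
```

View pics/crop3.png

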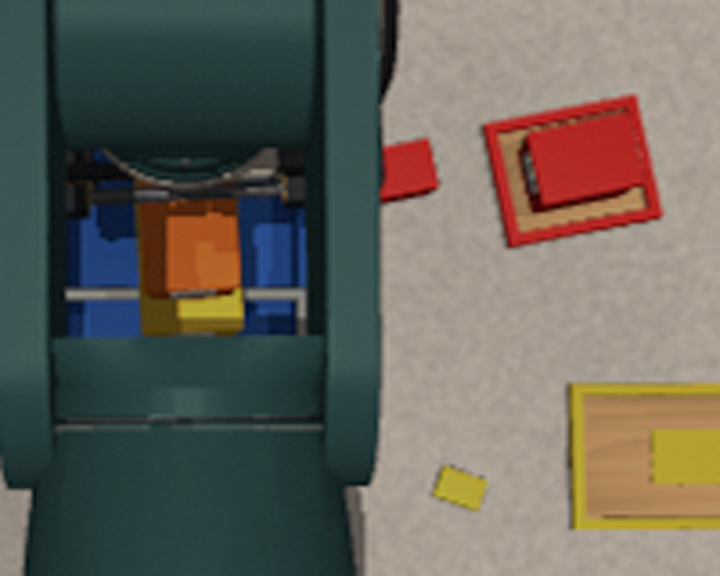

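The red tub stands flat inside its dock at crop (580,165). I'll grip orange.

```bash
python3 -m jog '[{"claw":-1,"slide":[0,0,50],"twist":0},{"claw":-1,"slide":[0,0,91],"twist":0},{"claw":-1,"slide":[0,0,91],"twist":0},{"claw":1,"slide":[0,0,91],"twist":0},{"claw":1,"slide":[0,0,91],"twist":0},{"claw":1,"slide":[0,0,91],"twist":0},{"claw":1,"slide":[0,0,91],"twist":0},{"claw":1,"slide":[0,0,91],"twist":0},{"claw":1,"slide":[0,0,80],"twist":0},{"claw":1,"slide":[0,0,50],"twist":0},{"claw":1,"slide":[0,0,10],"twist":0}]' 15
python3 - <<'E'
from h import *
print(togo((445,307),120,-1.3))
E
```

```text
time_s: 9.18
ee_pos: [0.5704, 0.0178, 0.2402]
tool_rot: [-0.017, 1.0, 0.0, -0.001]
contact_force: [0.6, 0.3, -2.1]
gripper_width: 0.0563
grip_force: 15.0
(array([115.5, 293.2, 120.5]), np.float64(-1.515), 'q6', np.float64(-1.62))
```

```bash
python3 -m jog '[{"claw":1,"slide":[20,55,0],"twist":0.1},{"claw":1,"slide":[40,110,0],"twist":0.28},{"claw":1,"slide":[60,165,0],"twist":0.46},{"claw":1,"slide":[85,220,10],"twist":0.64},{"claw":1,"slide":[108,270,20],"twist":0.82},{"claw":1,"slide":[115,293,50],"twist":1.0},{"claw":1,"slide":[115,293,90],"twist":1.18},{"claw":1,"slide":[115,293,120],"twist":1.36},{"claw":1,"slide":[115,293,120],"twist":1.54},{"claw":1,"slide":[115,293,120],"twist":1.627},{"claw":1,"slide":[115,293,120],"twist":1.627},{"claw":1,"slide":[115,293,120],"twist":1.627}]'
python3 - <<'E'
from h import *
s=cam("wrist");cv2.imwrite("pics/w4.png",s["pixels"])
print(togo((445,307),25,-1.3))
E
```

```text
time_s: 10.68
ee_pos: [0.4462, 0.3067, 0.1199]
tool_rot: [0.714, 0.7, 0.0, -0.0]
contact_force: [0.2, 0.7, -2.4]
gripper_width: 0.0559
grip_force: 15.0
(array([ 0.3, -1.3, 94.9]), np.float64(0.001), 'q6', np.float64(0.58))
```

View pics/w4.png

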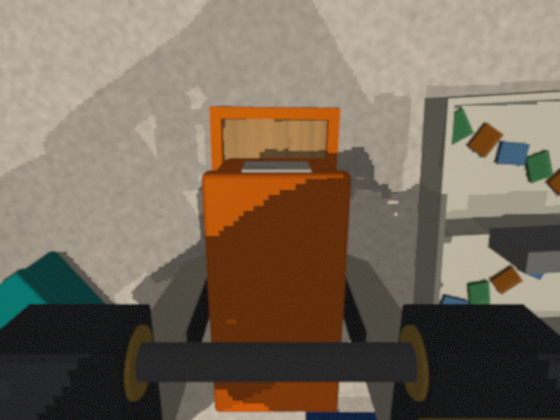

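The orange tub at (277,285) lines up with its dock, whose edge is at row 110. I'll lower it and release.

```bash
python3 -m jog '[{"claw":1,"slide":[0,-1,50],"twist":0},{"claw":1,"slide":[0,-1,80],"twist":0},{"claw":1,"slide":[0,-1,93],"twist":0},{"claw":1,"slide":[0,-1,95],"twist":0},{"claw":1,"slide":[0,-1,95],"twist":0},{"claw":-0.6,"slide":[0,-1,95],"twist":0},{"claw":-0.6,"slide":[0,-1,95],"twist":0},{"claw":-0.6,"slide":[0,-1,95],"twist":0},{"claw":-1,"slide":[0,-1,40],"twist":0},{"claw":-1,"slide":[0,-1,-20],"twist":0},{"claw":-1,"slide":[0,-1,-80],"twist":0},{"claw":-1,"slide":[0,-1,-100],"twist":0}]'
python3 - <<'E'
from h import *
s=cam("top")
print(rect(s,mask(s,"yellow",(255,120,310,215)),.139))
print(togo((574.5,16),225,91.5))
E
```

```text
time_s: 12.22
ee_pos: [0.4459, 0.3071, 0.2239]
tool_rot: [0.715, 0.699, 0.003, 0.001]
contact_force: [1.2, 0.0, -0.5]
gripper_width: 0.0929
grip_force: 0.0
(array([572.6,  16.6]), array([151.8,  62.7]), 1.4)
(array([-288.2,  135.1,   -0.7]), np.float64(1.522), 'q6', np.float64(0.58))
```

```bash
python3 -m jog '[{"claw":-1,"slide":[-50,24,0],"twist":0.18},{"claw":-1,"slide":[-105,49,0],"twist":0.36},{"claw":-1,"slide":[-160,75,0],"twist":0.54},{"claw":-1,"slide":[-215,100,0],"twist":0.72},{"claw":-1,"slide":[-260,122,0],"twist":0.9},{"claw":-1,"slide":[-288,135,0],"twist":1.08},{"claw":-1,"slide":[-288,135,0],"twist":1.26},{"claw":-1,"slide":[-288,135,0],"twist":1.44},{"claw":-1,"slide":[-288,135,0],"twist":1.522},{"claw":-1,"slide":[-288,135,0],"twist":1.522},{"claw":-1,"slide":[-288,135,0],"twist":1.522}]'
python3 - <<'E'
from h import *
s=cam("top"); m=mask(s,"orange",(110,195,215,265),100); m=cv2.morphologyEx(m,cv2.MORPH_OPEN,np.ones((9,9))); print("orangetub",rect(s,m,.054))
s=cam("wrist"); print("yellow",rect(s,mask(s,"yellow",(200,60,360,300)),.139)); 
print(togo((573,16.5),109,91.5))
E
```

```text
time_s: 13.65
ee_pos: [0.5733, 0.0157, 0.2187]
tool_rot: [1.0, 0.014, -0.001, -0.0]
contact_force: [0.6, 0.2, -0.3]
gripper_width: 0.0934
grip_force: 0.0
orangetub (array([442.1, 297.5]), array([142.6,  87.9]), 88.7)
yellow (array([581. ,  15.1]), array([137.4,  61.4]), 1.4)
(array([ -0.4,  -0.8, 110.2]), np.float64(0.001), 'q6', np.float64(1.53))
```

```bash
python3 -m jog '[{"claw":-1,"slide":[0,-0.8,50],"twist":0},{"claw":-1,"slide":[0,-0.8,90],"twist":0},{"claw":-1,"slide":[0,-0.8,110],"twist":0},{"claw":-1,"slide":[0,-0.8,110],"twist":0},{"claw":1,"slide":[0,-0.8,110],"twist":0},{"claw":1,"slide":[0,-0.8,110],"twist":0},{"claw":1,"slide":[0,-0.8,110],"twist":0},{"claw":1,"slide":[0,-0.8,110],"twist":0},{"claw":1,"slide":[0,-0.8,100],"twist":0},{"claw":1,"slide":[0,-0.8,70],"twist":0},{"claw":1,"slide":[0,-0.8,20],"twist":0}]' 15
python3 - <<'E'
from h import *
print(togo((423,-331),120,-1.3))
s=cam("top");cv2.imwrite("pics/crop5.png",cv2.resize(s["pixels"][110:270,110:310],None,fx=3.6,fy=3.6,interpolation=cv2.INTER_CUBIC))
E
```

```text
time_s: 15.12
ee_pos: [0.5727, 0.0165, 0.1995]
tool_rot: [1.0, 0.013, -0.002, -0.0]
contact_force: [0.7, 0.1, -2.9]
gripper_width: 0.0618
grip_force: 15.0
(array([-158.3,  343.6,   79.9]), np.float64(-1.522), 'q6', np.float64(1.53))
```

View pics/crop5.png

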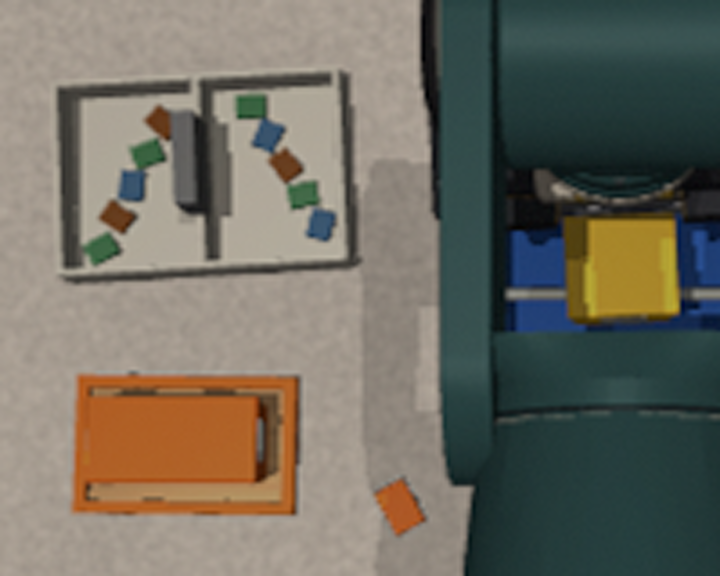

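Orange stands flat inside its dock at crop (180,440), and yellow is lifted at (630,270). I'll carry yellow over.

```bash
python3 -m jog '[{"claw":1,"slide":[-24,55,0],"twist":-0.1},{"claw":1,"slide":[-48,110,0],"twist":-0.28},{"claw":1,"slide":[-72,165,0],"twist":-0.46},{"claw":1,"slide":[-98,220,0],"twist":-0.64},{"claw":1,"slide":[-124,275,10],"twist":-0.82},{"claw":1,"slide":[-150,325,30],"twist":-1.0},{"claw":1,"slide":[-158,343.6,60],"twist":-1.18},{"claw":1,"slide":[-158,343.6,80],"twist":-1.36},{"claw":1,"slide":[-158,343.6,80],"twist":-1.522},{"claw":1,"slide":[-158,343.6,80],"twist":-1.522},{"claw":1,"slide":[-158,343.6,80],"twist":-1.522},{"claw":1,"slide":[-158,343.6,80],"twist":-1.522}]'
python3 - <<'E'
from h import *
s=cam("wrist");cv2.imwrite("pics/w5.png",s["pixels"])
print(togo((423,-331),25,-1.3))
E
```

```text
time_s: 16.68
ee_pos: [0.4246, -0.3311, 0.12]
tool_rot: [0.716, 0.698, 0.0, 0.0]
contact_force: [-0.4, 0.6, -2.7]
gripper_width: 0.0618
grip_force: 15.0
(array([ 0. , -1.6, 94.9]), np.float64(-0.002), 'q6', np.float64(-0.68))
```

View pics/w5.png

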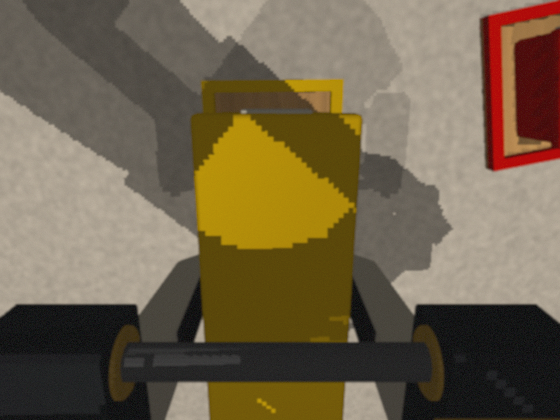

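Yellow at (277,260) is lined up with its dock, edge at row 85. I'll lower it and release.

```bash
python3 -m jog '[{"claw":1,"slide":[0,-1.5,50],"twist":0},{"claw":1,"slide":[0,-1.5,80],"twist":0},{"claw":1,"slide":[0,-1.5,93],"twist":0},{"claw":1,"slide":[0,-1.5,95],"twist":0},{"claw":1,"slide":[0,-1.5,95],"twist":0},{"claw":-0.6,"slide":[0,-1.5,95],"twist":0},{"claw":-0.6,"slide":[0,-1.5,95],"twist":0},{"claw":-0.6,"slide":[0,-1.5,95],"twist":0},{"claw":-1,"slide":[0,-1.5,40],"twist":0},{"claw":-1,"slide":[0,-1.5,-20],"twist":0},{"claw":-1,"slide":[0,-1.5,-80],"twist":0},{"claw":-1,"slide":[0,-1.5,-100],"twist":0}]'
python3 - <<'E'
from h import *
s=cam("top")
print("tote",rect(s,mask(s,"blue",(235,115,325,230)),.08))
# bail bars: predicted pixels for tote candidate
cv2.imwrite("pics/crop6.png",cv2.resize(s["pixels"][110:240,220:350],None,fx=4.5,fy=4.5,interpolation=cv2.INTER_CUBIC))
print(px(s,[[.575-.048,.02,.085],[.575+.048,.02,.085]]))
E
```

```text
time_s: 18.23
ee_pos: [0.4236, -0.3316, 0.2239]
tool_rot: [0.715, 0.699, 0.0, 0.003]
contact_force: [-0.6, -0.9, -0.5]
gripper_width: 0.0927
grip_force: 0.0
tote (array([575. ,  19.8]), array([217.9, 159.1]), -1.2)
[[280.32763704 192.1345396 ]
 [279.38775603 150.52582295]]
```

View pics/crop6.png

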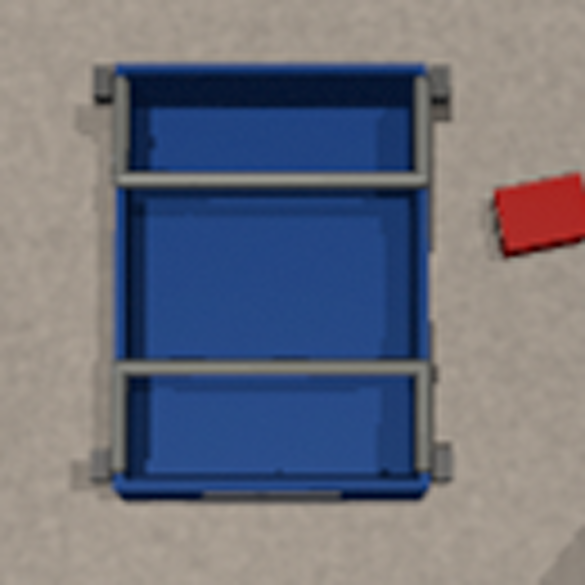

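The tote is empty and clear of tubs, with its bars at crop rows 180 and 367 (image rows 150.0 and 191.6). That puts the bars at x≈0.624 and 0.528. I'll go to the near bar with the fingers half open.

```bash
python3 - <<'E'
from h import *
print(togo((528,21),160,-1.2))
E
```

```text
(array([355.2,  95.9,  63.7]), np.float64(-0.002), 'q6', np.float64(-0.69))
```

```bash
python3 -m jog '[{"claw":0,"slide":[60,16,0],"twist":0},{"claw":0,"slide":[120,32,0],"twist":0},{"claw":0,"slide":[180,48,0],"twist":0},{"claw":0,"slide":[240,64,20],"twist":0},{"claw":0,"slide":[300,80,40],"twist":0},{"claw":0,"slide":[355,96,64],"twist":0},{"claw":0,"slide":[355,96,64],"twist":0},{"claw":0,"slide":[355,96,64],"twist":0},{"claw":0,"slide":[355,96,64],"twist":0}]'
python3 - <<'E'
from h import *
print(togo((528,21),69,-1.2))
s=cam("wrist");cv2.imwrite("pics/w7.png",s["pixels"])
print(px(s,[[.528,.02,.085],[.528,.08,.085],[.624,.02,.085]]))
s=cam("top");cv2.imwrite("pics/top7.png",s["pixels"])
E
```

```text
time_s: 19.4
ee_pos: [0.527, 0.0206, 0.1558]
tool_rot: [0.716, 0.698, 0.0, 0.0]
contact_force: [0.1, -0.1, 0.1]
gripper_width: 0.0465
grip_force: 0.0
(array([ 0.5,  0.9, 86.8]), np.float64(-0.003), 'q6', np.float64(0.02))
[[276.17154883 223.71511988]
 [273.70747883 131.31989142]
 [422.03924844 220.21336783]]
```

View pics/w7.png

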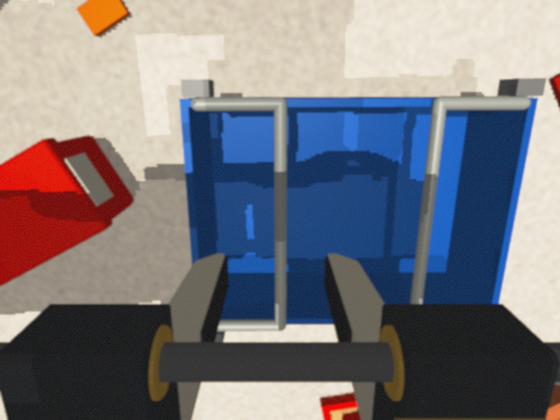

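The near bar shows at column 281 between the fingers (200–350), and the far bar at column 428. Both sit about 3 mm further out than predicted. I'll descend 87 mm and pinch.

```bash
python3 -m jog '[{"claw":0,"slide":[0,3,45],"twist":0},{"claw":0,"slide":[0,3,87],"twist":0},{"claw":0,"slide":[0,3,87],"twist":0},{"claw":1,"slide":[0,3,87],"twist":0},{"claw":1,"slide":[0,3,87],"twist":0},{"claw":1,"slide":[0,3,87],"twist":0},{"claw":1,"slide":[0,3,87],"twist":0},{"claw":1,"slide":[0,3,87],"twist":0}]' 12
```

```text
time_s: 20.5
ee_pos: [0.5299, 0.0216, 0.069]
tool_rot: [0.715, 0.699, -0.0, -0.0]
contact_force: [-6.1, 0.6, 4.4]
gripper_width: 0.0074
grip_force: 12.0
```

```bash
python3 -m jog '[{"claw":1,"slide":[0,-2,-15],"twist":0},{"claw":1,"slide":[0,-9,-28],"twist":0},{"claw":1,"slide":[0,-19,-39],"twist":0},{"claw":1,"slide":[0,-32,-47],"twist":0},{"claw":1,"slide":[0,-47,-50],"twist":0},{"claw":1,"slide":[0,-61,-49],"twist":0},{"claw":1,"slide":[0,-73,-44],"twist":0},{"claw":1,"slide":[0,-83,-37],"twist":0},{"claw":1,"slide":[0,-83,-37],"twist":0},{"claw":1,"slide":[0,-83,-37],"twist":0}]'
```

```text
time_s: 21.75
ee_pos: [0.4464, 0.0236, 0.1059]
tool_rot: [0.715, 0.699, -0.0, -0.001]
contact_force: [-8.5, 0.8, 7.4]
gripper_width: 0.0077
grip_force: 12.0
```

Still pinched at 7.7 mm and past upright. I'll release and go up, then move toward the far bar (about x 0.626).

```bash
python3 -m jog '[{"claw":0.4,"slide":[0,0,0],"twist":0},{"claw":0.4,"slide":[0,0,0],"twist":0},{"claw":0.4,"slide":[0,-5,-40],"twist":0},{"claw":0.2,"slide":[0,-5,-80],"twist":0},{"claw":0,"slide":[0,50,-90],"twist":0},{"claw":0,"slide":[0,110,-90],"twist":0},{"claw":0,"slide":[0,160,-50],"twist":0},{"claw":0,"slide":[-1,179,-50],"twist":0},{"claw":0,"slide":[-1,179,-50],"twist":0},{"claw":0,"slide":[-1,179,-50],"twist":0}]'
python3 - <<'E'
from h import *
print(togo((626,20),69,-1.2))
s=cam("wrist");cv2.imwrite("pics/w8.png",s["pixels"])
print(px(s,[[.626,.02,.085],[.626,.08,.085]]))
E
```

```text
time_s: 23.0
ee_pos: [0.6256, 0.0184, 0.156]
tool_rot: [0.715, 0.699, 0.0, 0.0]
contact_force: [-0.6, 0.1, 0.2]
gripper_width: 0.0467
grip_force: 0.0
(array([ 1.6,  0.3, 87. ]), np.float64(-0.002), 'q6', np.float64(0.01))
[[275.25040008 220.55440285]
 [272.83892104 127.75105112]]
```

View pics/w8.png

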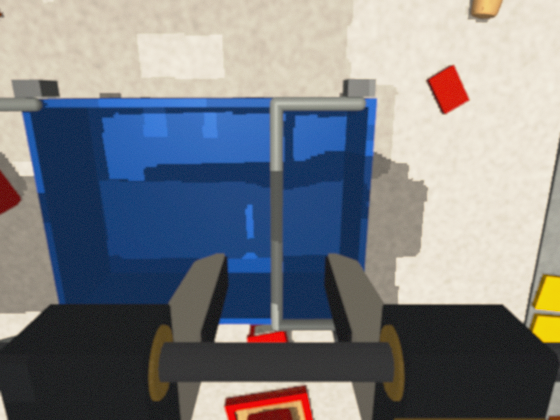

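The near bail is out: its rod leaves the image to the left at (20,103). The far bar at column 277 is centred between the fingers, so I'll pinch it.

```bash
python3 -m jog '[{"claw":0,"slide":[0,0,45],"twist":0},{"claw":0,"slide":[0,0,87],"twist":0},{"claw":0,"slide":[0,0,87],"twist":0},{"claw":1,"slide":[0,0,87],"twist":0},{"claw":1,"slide":[0,0,87],"twist":0},{"claw":1,"slide":[0,0,87],"twist":0},{"claw":1,"slide":[0,0,87],"twist":0},{"claw":1,"slide":[0,0,87],"twist":0}]' 12
python3 -m jog '[{"claw":1,"slide":[0,2,-15],"twist":0},{"claw":1,"slide":[0,9,-28],"twist":0},{"claw":1,"slide":[0,19,-39],"twist":0},{"claw":1,"slide":[0,32,-47],"twist":0},{"claw":1,"slide":[0,47,-50],"twist":0},{"claw":1,"slide":[0,61,-49],"twist":0},{"claw":1,"slide":[0,73,-44],"twist":0},{"claw":1,"slide":[0,83,-37],"twist":0},{"claw":1,"slide":[0,83,-37],"twist":0},{"claw":1,"slide":[0,83,-37],"twist":0}]'
```

```text
time_s: 24.05
ee_pos: [0.6259, 0.0184, 0.069]
tool_rot: [0.715, 0.699, -0.0, -0.0]
contact_force: [-4.9, -0.1, 4.6]
gripper_width: 0.0073
grip_force: 12.0
time_s: 25.3
ee_pos: [0.7099, 0.0164, 0.1054]
tool_rot: [0.715, 0.699, 0.0, 0.0]
contact_force: [5.0, -1.0, 3.5]
gripper_width: 0.0072
grip_force: 12.0
```

```bash
python3 -m jog '[{"claw":0.4,"slide":[0,0,0],"twist":0},{"claw":0.4,"slide":[0,0,0],"twist":0},{"claw":0.4,"slide":[0,5,-40],"twist":0},{"claw":0.2,"slide":[0,5,-90],"twist":0},{"claw":0,"slide":[0,5,-90],"twist":0}]'
python3 - <<'E'
from h import *
print(togo((620,290),160,92.5))
E
```

```text
time_s: 25.92
ee_pos: [0.7152, 0.0164, 0.2002]
tool_rot: [0.715, 0.699, 0.002, 0.002]
contact_force: [0.0, -0.5, 0.1]
gripper_width: 0.0425
grip_force: 0.0
(array([ 271.3, -101.7,   39.7]), np.float64(1.504), 'q6', np.float64(0.01))
```

Using the equivalent half-turn, twist −1.637.

```bash
python3 -m jog '[{"claw":0,"slide":[55,-20,0],"twist":-0.18},{"claw":0,"slide":[110,-40,0],"twist":-0.36},{"claw":0,"slide":[165,-60,10],"twist":-0.54},{"claw":0,"slide":[220,-82,20],"twist":-0.72},{"claw":0,"slide":[271,-102,40],"twist":-0.9},{"claw":0,"slide":[271,-102,40],"twist":-1.08},{"claw":0,"slide":[271,-102,40],"twist":-1.26},{"claw":0,"slide":[271,-102,40],"twist":-1.44},{"claw":0,"slide":[271,-102,40],"twist":-1.62},{"claw":0,"slide":[271,-102,40],"twist":-1.637},{"claw":0,"slide":[271,-102,40],"twist":-1.637}]'
python3 - <<'E'
from h import *
print(togo((620,290),47,92.5))
s=cam("wrist");cv2.imwrite("pics/w9.png",s["pixels"])
t=cam("top");cv2.imwrite("pics/top9.png",t["pixels"])
a=s["pixels"];b=t["pixels"][110:290,100:350];b=cv2.resize(b,None,fx=2.2,fy=2.2)
c=np.zeros((420,560+b.shape[1],3),np.uint8);c[:,:560]=a;c[:b.shape[0],560:]=b;cv2.imwrite("pics/both9.png",cv2.resize(c,(800,int(420*800/c.shape[1]))))
print(px(s,[[.62,.29,.082],[.59,.29,.082]]))
E
```

```text
time_s: 27.3
ee_pos: [0.6181, 0.2895, 0.1551]
tool_rot: [-0.02, 1.0, -0.0, -0.0]
contact_force: [0.7, -0.5, -0.4]
gripper_width: 0.0465
grip_force: 0.0
(array([ -2. ,   0.4, 108.1]), np.float64(-0.004), 'q6', np.float64(-1.21))
[[276.91516619 223.65718282]
 [278.74290936 179.56690345]]
```

View pics/both9.png

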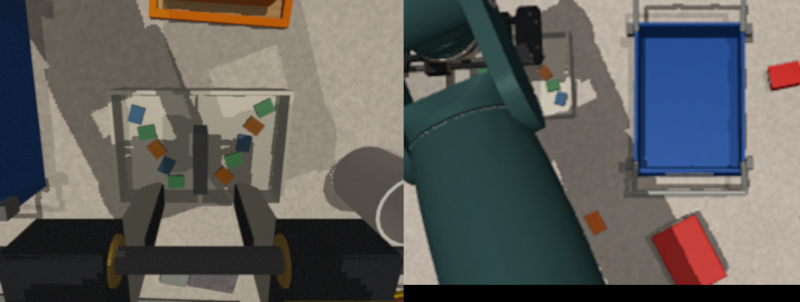

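Both bails are swung out, as the top view (right) shows. The grip bar at wrist column 277 is centred. I'll pinch it and lift.

```bash
python3 -m jog '[{"claw":0,"slide":[-2,0,50],"twist":0},{"claw":0,"slide":[-2,0,95],"twist":0},{"claw":0,"slide":[-2,0,108],"twist":0},{"claw":0,"slide":[-2,0,108],"twist":0},{"claw":1,"slide":[-2,0,108],"twist":0},{"claw":1,"slide":[-2,0,108],"twist":0},{"claw":1,"slide":[-2,0,108],"twist":0},{"claw":1,"slide":[-2,0,108],"twist":0},{"claw":1,"slide":[-2,0,90],"twist":0},{"claw":1,"slide":[-2,0,30],"twist":0},{"claw":1,"slide":[-2,0,-35],"twist":0},{"claw":1,"slide":[-2,0,-50],"twist":0}]' 35
python3 - <<'E'
from h import *
print(togo((576.5,19.7),205,-1.2))
s=cam("wrist");cv2.imwrite("pics/w10.png",s["pixels"])
E
```

```text
time_s: 28.9
ee_pos: [0.6212, 0.2901, 0.2118]
tool_rot: [-0.022, 1.0, 0.001, 0.003]
contact_force: [0.4, -0.3, -2.6]
gripper_width: 0.0142
grip_force: 35.0
(array([  56.4, -268.2,    5.9]), np.float64(-1.507), 'q6', np.float64(-1.21))
```

View pics/w10.png

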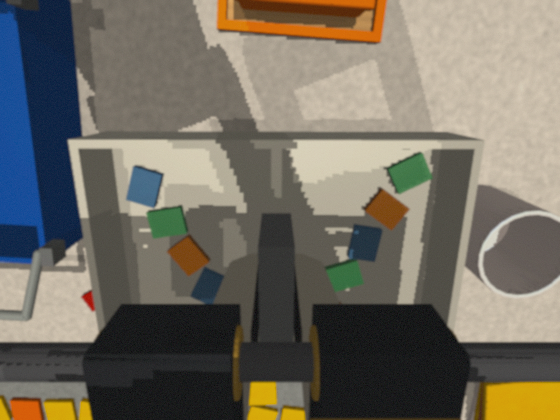

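The tray hangs level in the grip; its near wall runs from (72,140) to (481,138). I'll work out its offset from the TCP.

```bash
python3 - <<'E'
from h import *
s=cam("wrist");o=arm.observe();R=Ro.from_quat(o["tool_rot"]).as_matrix()
z=o["ee_pos"][2]-.007
P=w(s,[(72,138),(481,136)],z); print(((P-o["ee_pos"])@R*1000).round(1)) # expect tool x +65, y +-95
E
```

```text
[[ 61.2 -93.1   6.7]
 [ 61.8  93.7   6.9]]
```

```bash
python3 -m jog '[{"claw":1,"slide":[10,-40,-5],"twist":0.1},{"claw":1,"slide":[20,-85,-5],"twist":0.25},{"claw":1,"slide":[30,-130,-5],"twist":0.42},{"claw":1,"slide":[40,-175,-5],"twist":0.58},{"claw":1,"slide":[48,-220,-5],"twist":0.75},{"claw":1,"slide":[56,-255,-5],"twist":0.92},{"claw":1,"slide":[56,-266,-5],"twist":1.08},{"claw":1,"slide":[56,-266,-5],"twist":1.25},{"claw":1,"slide":[56,-266,-5],"twist":1.42},{"claw":1,"slide":[56,-266,-5],"twist":1.58},{"claw":1,"slide":[56,-266,-5],"twist":1.635},{"claw":1,"slide":[56,-266,-5],"twist":1.635}]'
python3 -m jog '[{"claw":1,"slide":[0,0,0],"twist":0},{"claw":1,"slide":[0,0,50],"twist":0},{"claw":1,"slide":[0,0,50],"twist":0},{"claw":1,"slide":[0,0,50],"twist":0}]'
python3 - <<'E'
from h import *
print(togo((576.5,22.2),53,-1.2))
s=cam("wrist");cv2.imwrite("pics/w11.png",s["pixels"])
E
```

```text
time_s: 30.5
ee_pos: [0.5752, 0.0215, 0.2086]
tool_rot: [0.714, 0.7, -0.001, -0.001]
contact_force: [0.2, 0.0, -1.3]
gripper_width: 0.0137
grip_force: 35.0
time_s: 31.0
ee_pos: [0.5761, 0.0215, 0.1621]
tool_rot: [0.714, 0.7, 0.0, 0.0]
contact_force: [-0.1, 0.0, -1.2]
gripper_width: 0.0136
grip_force: 35.0
(array([  0.7,   0.3, 109.1]), np.float64(0.0), 'q6', np.float64(0.01))
```

View pics/w11.png

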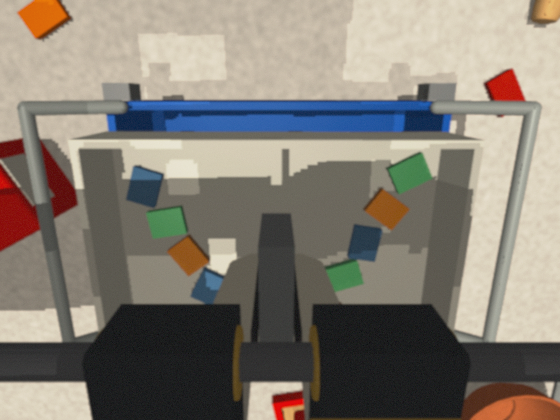

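The tray, from (72,138) to (480,138), is square over the tote, whose +y wall shows at row 105. Both bails are clear of it. I'll check the fit numerically.

```bash
python3 - <<'E'
from h import *
s=cam("wrist");o=arm.observe();R=Ro.from_quat(o["tool_rot"]).as_matrix()
f=lambda uv,z:((w(s,uv,z)-o["ee_pos"])@R*1000).round(1)
print("tray",f([(72,138),(481,136)],o["ee_pos"][2]-.007))
m=mask(s,"blue",(95,85,470,132),100,30); v,u=np.nonzero(m); 
for r in (104,112,120): 
    k=u[v==r]; print(r,k.min(),k.max(), f([(k.min(),r),(k.max(),r)],.08))
k=v[(u>200)&(u<350)]; print("top row",k.min(),f([(280,k.min())],.08))
E
```

```text
tray [[ 62.7 -90.8   6.8]
 [ 63.4  92.9   7.2]]
104 127 429 [[ 75.4 -93.1  82.5]
 [ 75.2  97.4  82.9]]
112 126 430 [[ 70.5 -94.3  82.5]
 [ 70.3  98.6  82.9]]
120 107 448 [[  65.6 -107.    82.4]
 [  65.4  110.7   82.9]]
top row 101 [[77.2  3.3 82.7]]
```

The tray is within 2 mm of the tote centre, against 10 mm of play. I'll lower it.

```bash
python3 -m jog '[{"claw":1,"slide":[-1,1,35],"twist":0},{"claw":1,"slide":[-1,1,70],"twist":0},{"claw":1,"slide":[-1,1,95],"twist":0},{"claw":1,"slide":[-1,1,106],"twist":0},{"claw":1,"slide":[-1,1,110],"twist":0},{"claw":1,"slide":[-1,1,110],"twist":0},{"claw":1,"slide":[-1,1,110],"twist":0}]'
```

```text
time_s: 31.98
ee_pos: [0.5775, 0.0205, 0.0532]
tool_rot: [0.714, 0.7, 0.001, 0.001]
contact_force: [-6.4, -0.6, 7.2]
gripper_width: 0.014
grip_force: 35.0
```

It's seated on the floor, with 7 N upward. I'll release, retreat and look.

```bash
python3 -m jog '[{"claw":0.4,"slide":[0,0,0],"twist":0},{"claw":0.4,"slide":[0,0,0],"twist":0},{"claw":0.4,"slide":[0,0,0],"twist":0},{"claw":0.4,"slide":[0,0,-40],"twist":0},{"claw":0.4,"slide":[0,0,-100],"twist":0},{"claw":0.4,"slide":[0,0,-160],"twist":0},{"claw":0.4,"slide":[60,0,-200],"twist":0},{"claw":0.4,"slide":[120,0,-200],"twist":0},{"claw":0.4,"slide":[180,0,-200],"twist":0},{"claw":0.4,"slide":[240,0,-200],"twist":0},{"claw":0.4,"slide":[300,0,-200],"twist":0},{"claw":0.4,"slide":[360,0,-200],"twist":0}]'
python3 -m jog '[{"claw":0.4,"slide":[60,-40,0],"twist":0},{"claw":0.4,"slide":[110,-80,0],"twist":0},{"claw":0.4,"slide":[110,-80,0],"twist":0},{"claw":0.4,"slide":[110,-80,0],"twist":0}]'
python3 - <<'E'
from h import *
t=cam("top");a=cv2.resize(t["pixels"][110:270,230:480],None,fx=3.2,fy=3.2,interpolation=cv2.INTER_CUBIC);cv2.imwrite("pics/f.png",a)
E
```

```text
time_s: 33.48
ee_pos: [0.5841, 0.3825, 0.2507]
tool_rot: [0.714, 0.7, 0.0, 0.0]
contact_force: [0.5, -1.3, -0.2]
gripper_width: 0.0279
grip_force: 0.0
time_s: 33.98
ee_pos: [0.5065, 0.4924, 0.2505]
tool_rot: [0.714, 0.7, -0.0, 0.0]
contact_force: [0.5, 0.3, -0.2]
gripper_width: 0.0278
grip_force: 0.0
```

View pics/f.png

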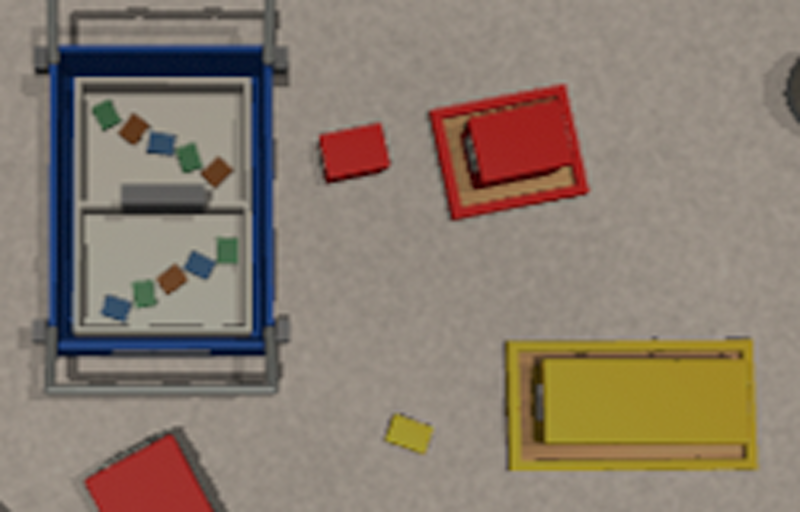

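The final view shows the tray flat in the tote at (165,205), with both bails outside. Red (520,140) and yellow (650,400) are flat in their docks, and orange was confirmed earlier. Handing in.

```bash
python3 -c "
from rig import arm
print(arm.finish_job())"
```

```text
the job is handed in; nothing more can be done
None
```

The job is handed in at about 34 s of the 134 s allowed: red, orange and yellow tubs flat in their own docks, both bails swung out, the tray flat in the tote, and the gripper empty and clear. I checked all of this in camera views before handing in; the hand-in gave no verdict.

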